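Pack a spice jar into the latched camp-kitchen box

ROBOT

A 7-joint arm with a two-finger parallel gripper is mounted at the origin on a cart in front of the work surface, level with it; the furniture and walls round the work are solid. World frame = base frame: x ahead of the robot, y to its left, z up, the work surface at z = 0. Lengths are in m, angles in rad, forces in N, time in s.
With the tool pointing down it reaches from about 0.35 to 0.9 m from the base axis. Payload 8.1 kg.
Tool frame: the origin (TCP) lies on the centre line of the jaws, within the pads' length; the fingertips stand 17 mm ahead of it and the grasp point (between the pads) lies 2 mm behind it; z points along the fingers, y is the direction in which the jaws open and shut (so a half turn about z gives the same grasp; the last joint's range is limited). The gripper opens to 92 mm and grips with 3 to 60 N. Pads are 19 mm wide; open, the fingers measure 130 mm over their backs; the gripper's body (75 mm by 190 mm) begins 47 mm behind the grasp point.
Start: joints at [-1.398, 0.434, 0.025, 1.573, -0.012, 1.134, -0.075], TCP at [0.17, 0.601, 0.244] pointing down, gripper open.
Joint ranges: [-2.62, 2.62], [-0.44, 2.09], [-1.27, 1.32], [0.08, 2.57], [-1.32, 4.46], [0.12, 2], [-2.74, 2.74]. Speed limits (rad/s): [2.22, 2.22, 3.01, 3.01, 3.14, 3.14, 3.14].

INTERFACE

Orientations are given as a rotation vector (axis times angle).
In Python, from cell import arm, imaging, job gives the robot as it stands.
- The arm moves only by the tool jog_arm, never from a script. Its argument "moves" is a list of rows, each an object with "fingers": the closure, from -1 (fully open) to 1 (shut); "xyz": the shift along the tool's x, y, z in cm, a list of three; "angular": the turn, a rotation vector about the tool's x, y, z in rad, a list of three. In form: [{"fingers": fingers, "xyz": [dx, dy, dz], "angular": [ax, ay, az]}, ...]. A call has 1 to 12 rows; each row is the pose to reach, as a shift and turn from the pose commanded when the call began, along the tool's axes at that moment; what a row does not reach only later rows make up. A row lasts 1/8 s, in which the tool goes at most 62.5 mm and 10.7 degrees, less where a joint would pass 70% of its speed; a pose out of reach is approached as far as the arm can. A call with a gripper value outside its range is refused whole. The fingers move at their own pace and stop on an object; "grip_force" is the grip in N (left out, the last holds). Time passes only in rows, so rows that repeat a pose let the fingers close. It gives the time, the measured TCP pose, the force and the opening at its end, in the units of the state.
- arm.observe(): the state, without advancing time (a new reading comes with each control period).
- imaging.get_image(name): name is "side" or "top"; returns the picture (384x512x3 uint8, red, green, blue); there is no depth.
- imaging.camera_params(name): a dict with "fx", "fy", "cx", "cy" (pixels), "rvec" (rotation vector, rad) and "tvec" (3), from world to camera coordinates, as OpenCV has them. Camera axes: x right, y down, z forward; pixel columns grow to the right and rows downward; lengths in m; the calibration is good to about 2 mm. A picture is of the moment at which its call begins. camera_params takes no time and is no camera call.
- job.sign_off(): hands the job in, once; it reports no verdict.
The state is a dict: "clock": time; "joints": joint angles; "dq": joint speeds; "joint_efforts": joint torques, N m; "position": TCP position; "ee_rot": TCP orientation; "force": force on the tool from outside, world axes, zero at the start; "ft_torque": the same for the moment, N m; "width": opening from 0.0 (shut) to 1.0 (fully open).
Only numpy, scipy, OpenCV 4.12 (cv2) and the standard library are available. Lean on these libraries where they do the work, as an engineer would, in place of code of your own. Each camera call takes 0.05 s, during which the arm holds its last target. There are 200 camera calls.

TASK

I am packing the aluminium camp-kitchen box and want in it the small jar with the wooden lid that stands by itself on the right. Gently lift the paddle on the box's front until you feel it come up against its stop and hold it there until the lid springs up, then swing the lid steadily right back past upright so that it stays open, and set the jar down upright (do not drop it) on the floor of the free bay, to the right of the low divider. Leave the lid open for the rest; do not force the paddle or fling the lid, and leave the other things where they stand.

Things in the scene. Friction and masses are not known exactly. Their poses are not given: they have to be found in the camera images.
- camp_box: Aluminium box fixed to the worktop, 150 mm deep (x), 270 wide (y), 120 tall without lid; walls 4. Origin under its centre on the worktop; x points from its front (paddle) to its back (hinge), z up; right-hand bay at -y. A divider 49 mm tall runs along y = 0. A mug (94 mm tall) and a shaker stand in the left bay; the right is empty.
- latch: Black latch housing on the box's front wall, 74 mm wide, 40 tall, with a bright steel paddle; fixed to the box within 35 mm either way of the middle of the front. Origin on the paddle's pivot, 87.5 mm above the worktop; axes as camp_box. Its pawl is 26 mm from the pivot, so a lift at the paddle's edge presses it 2.3 times as hard on its stop.
- paddle (a joint): Paddle angle, rad: 0 at rest (points to the box's -x, drooping 8 degrees), grows as its edge is lifted. Sprung: 8 N up at the edge starts it, 11 to 13 N holds it at the stop. The hidden pawl clears the lid only about 2 mm of lift before a hard stop, and the stop lies anywhere from 0.3 to 0.56 rad, so feel for it. Over 18 N at the edge bends it. Dropped too soon, it may catch again.
- paddle_tip (a point): Centre of the paddle's rolled free edge, 62 mm from the pivot, about 47 mm in front of the lid's front edge. The roll is 8 mm thick and 52 long along y; the plate behind it is 4 mm thick, 44 wide. Free space above and below: it can be pinched by its two ends from above (keep clear of the lid, which rises) or hooked. A pinch under about 15 N slips; a firm one adds some 5 N of twisting friction.
- lid (a joint): Lid angle, rad: 0 shut, grows as the front swings up and back, end stop 1.75. When the pawl clears, sprung bumpers raise it to about 0.11 within half a second. Damped, stiff hinge: the lid stays where it is left and takes about 4 to 9 N at the handle at 0.4 rad/s, more when faster. Lid 174 mm front to back, 278 wide, 10 thick; its front skirt is folded down 24 mm.
- lid_hinge (a point): Middle of the lid's hinge axis, which runs along the box's y at the back, 122 mm above the worktop, 77 mm behind the box's centre.
- bay (a point): Middle of the floor of the free right-hand bay, 5 mm above the worktop. The bay is 142 mm (x) by 129 mm (y). Fixed to camp_box.
- jar: Small white jar with a wooden lid, 47 mm diameter, 78 mm tall, 0.11 to 0.23 kg, loose, standing by itself on the worktop to the right of the box, in front of the egg cup (not one of the jars at the back wall). Origin at the centre of its underside, z up its axis.
- egg_cup: White egg cup, 49 mm diameter, 52 mm tall, loose bystander. Origin at the centre of its underside.
- teaspoon: Steel teaspoon lying on the worktop, 139 x 30 x 10 mm, loose bystander.
- handle (a point): Middle of the round steel carrying handle on the lid: a bar 9 mm thick, straight and free for 84 mm along the box's y, its centre 38 mm above the lid's top. Shut, it is 140 mm in front of the hinge axis and 48 mm above it (170 mm above the worktop). Moves with the lid. It can turn between fingers as the lid swings.
There are look-alikes about, which are no part of the job. Of the things that look like the jar, take the one that is nearest to the robot's base at the start.

How it is judged:
On the way, in this order (a step that is already met when the one before it is completed fails the run):
1. the paddle is lifted, the pawl lets go and the lid springs up (value of joint lid above 0.06 rad and value of joint paddle above 0.2 rad), for 0.1 s.
2. the lid is swung back past upright (value of joint lid above 1.6 rad), for 0.2 s.
At the end, for the whole second after the job is handed in: The lid stands open past upright (joint lid above 1.58 rad) and the jar stands upright (within 0.1 rad) at rest on the floor of the right-hand bay, wholly inside it, origin less than 10 mm above the worktop (value of joint lid above 1.58 rad and x of jar in the frame of camp_box between -0.048 and 0.048 m and y of jar in the frame of camp_box between -0.112 and -0.02 m and height (world z) of jar below 0.01 m and angle between jar's own z axis and vertical below 0.1 rad and linear speed of jar below 0.02 m/s); the robot touches nothing.
It fails at once if the paddle is forced: its pawl is pressed on its stop with over 16 N (some 19 N on the paddle's edge) (contact force between latch and camp_box above 16 N).
It fails at once if the lid is flung (over 1.5 rad/s) (velocity of joint lid above 1.5 rad/s).
It fails at once if the jar is dropped into the bay (distance between jar and bay below 0.08 m and linear speed of jar above 0.45 m/s).
It fails at once if the egg cup or teaspoon is moved more than 25 mm (distance of any of egg_cup, teaspoon from where it was at the start of the episode above 0.025 m).
It also fails if it takes over 72 s, if anything falls off the work surface, if the arm or the gripper's body presses on something with over 40 N, if the wrist force passes 120 N, or if a joint passes its speed limit or range.

## Working session

There is one attempt and no reset: what is moved stays moved. The work goes in short steps, Python scripts to look and compute and a tool call to move; the robot and the scene stay as the last step left them, time stands still between calls to the robot, and variables do not carry over. Pictures are saved under pics/ and viewed, about 8 in all and at most 12, crops included, and the job is handed in when it is done.

Besides the shell and the picture viewer there is one more tool, called after "Call:" in YAML: its name, and indented under it one key for each argument. jog_arm: Moves the arm, as the interface text tells. Its arguments: {"type":"object","properties":{"moves":{"type":"array"},"grip_force":{"type":"number"}},"required":["moves"]}

```bash
mkdir -p pics; ls; python3 - <<'E'
from cell import arm, imaging, job
import cv2,json
print(arm.observe())
for n in("side","top"):
    cv2.imwrite(f"pics/{n}0.png",cv2.resize(imaging.get_image(n)[:,:,::-1],(800,600),interpolation=cv2.INTER_CUBIC)); print(n,imaging.camera_params(n))
E
```

```text
pics
{'clock': 0.0, 'joints': array([-1.39757718,  0.4352244 ,  0.02495561,  1.57412378, -0.01160947,
        1.13402247, -0.07506632]), 'dq': array([-4.28822487e-04, -6.72449401e-04, -1.80864334e-03, -1.20327068e-05,
        1.26614487e-03,  2.00237031e-03,  1.60967938e-04]), 'joint_efforts': array([-9.93828835e-04, -6.67842221e+01,  9.84621719e-01, -3.14453638e+01,
       -6.04641368e-02,  4.30758926e-02,  1.74804127e-04]), 'position': array([0.17011298, 0.60087402, 0.24293357]), 'ee_rot': array([-4.31909059e-01, -3.11166607e+00,  2.56087352e-03]), 'force': array([-0.10145567,  0.4296541 , -0.34824658]), 'ft_torque': array([ 0.06788333,  0.04061815, -0.02735393]), 'width': 1.0018088792644377}
side {'fx': 432.1785189540863, 'fy': 432.1785189540863, 'cx': 263.4958607416371, 'cy': 188.75241999188412, 'rvec': array([ 0.12232231, -2.70225667,  1.49364897]), 'tvec': array([0.55403657, 0.17216772, 0.8379349 ])}
top {'fx': 352.0766738270576, 'fy': 352.0766738270576, 'cx': 255.34662765815952, 'cy': 193.89805655396466, 'rvec': array([ 2.09058272, -2.15099792,  0.20645948]), 'tvec': array([-0.04738086,  0.55943587,  0.87229507])}
```

View pics/side0.png

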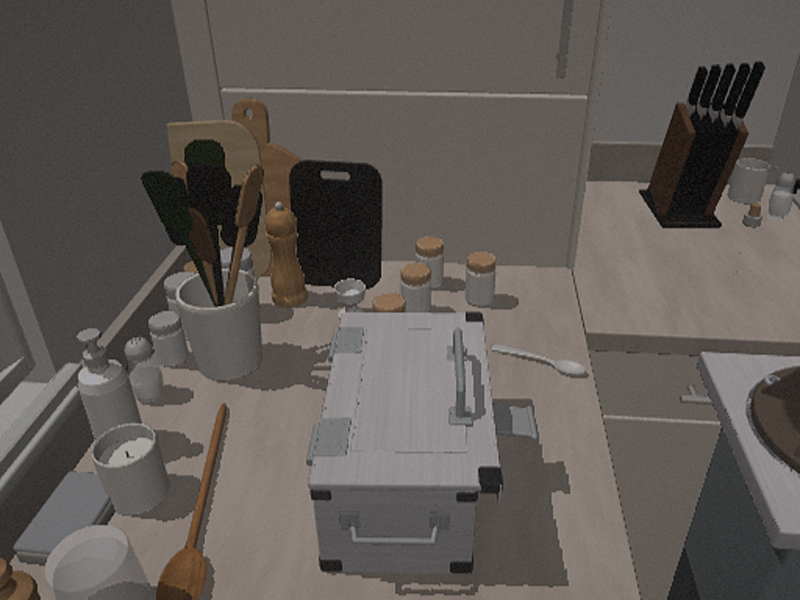

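View pics/top0.png

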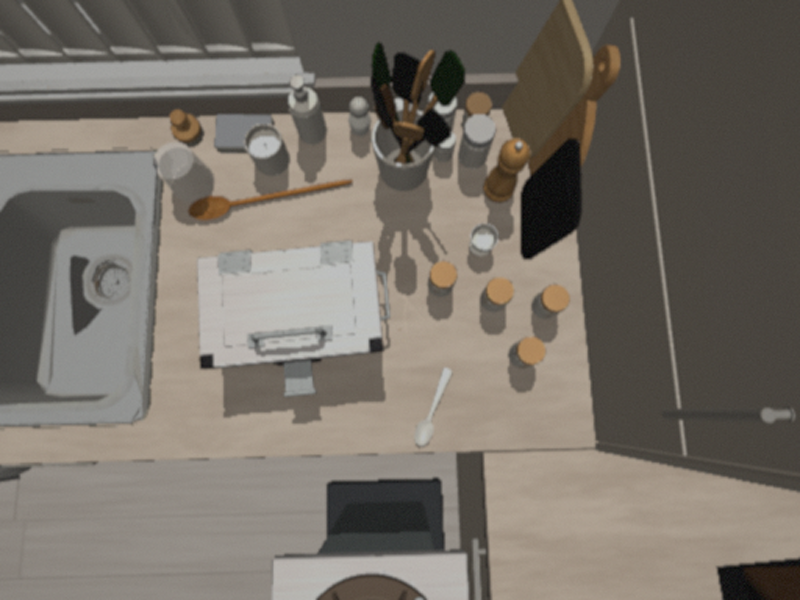

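The four jar look-alikes in the top view (800-px scale) have their lids at (443,275), (498,292), (554,299) and (530,351). I'll locate them along with the box features.

```bash
cat > h.py <<'E'
import numpy as np, cv2
from cell import arm, imaging, job
from scipy.spatial.transform import Rotation as R
def cam(n):
    p=imaging.camera_params(n); K=np.array([[p['fx'],0,p['cx']],[0,p['fy'],p['cy']],[0,0,1]]); return K,cv2.Rodrigues(p['rvec'])[0],p['tvec']
def ray(n,u,v,z,s=1.5625):   # viewed pixel -> world at height z
    K,Rm,t=cam(n); d=Rm.T@np.linalg.solve(K,[(u+.5)/s-.5,(v+.5)/s-.5,1]); c=-Rm.T@t
    return c+d*(z-c[2])/d[2]
def proj(n,X,s=1.5625):
    K,Rm,t=cam(n); q=K@(Rm@np.asarray(X,float)+t); return ((q[:2]/q[2])+.5)*s-.5
E
python3 - <<'E'
from h import *
np.set_printoptions(precision=4,suppress=True)
for n in("side","top"):
    K,Rm,t=cam(n);print(n,-Rm.T@t)
for u,v in((443,275),(498,292),(554,299),(530,351)):
    X=ray("top",u,v,.078);print("jar",u,v,X,np.hypot(X[0],X[1]),"side px",proj("side",X))
for k,u,v,z in(("egg",483,239,.052),("lid corner BL",198,258,.132),("BR",374,242,.132),("FL",201,367,.132),("FR",383,351,.132),("handle L",253,346,.17),("handle R",325,334,.17),("pad L",284,395,.08),("pad R",314,392,.08),("spoon",424,438,0),("spoon",446,371,0)):
    print(k,ray("top",u,v,z))
for k,u,v,z in(("FLs",495,483,.132),("FR",483,316,.132),("BR",343,313,.132),("BL",312,485,.132),("hanL",459,418,.17),("hanR",459,332,.17),("padL",536,437,.08),("padR",533,403,.08)):
    print(k,ray("side",u,v,z))
a=imaging.get_image("top"); b=imaging.get_image("side")
A=cv2.resize(a[130:270,120:370,::-1],(800,448),interpolation=cv2.INTER_CUBIC);cv2.imwrite("pics/c1.png",A)
B=cv2.resize(b[140:320,190:390,::-1],(660,594),interpolation=cv2.INTER_CUBIC);cv2.imwrite("pics/c2.png",B)
E
```

```text
side [0.4894 0.6672 0.5951]
top [ 0.3807 -0.0593  0.9632]
jar 443 275 [ 0.5987 -0.1369  0.078 ] 0.6141999175092401 side px [391.1557 300.1539]
jar 498 292 [ 0.5674 -0.2261  0.078 ] 0.6107874432884975 side px [418.4801 269.8552]
jar 554 299 [ 0.553  -0.3173  0.078 ] 0.6375558804042353 side px [431.9564 242.5965]
jar 530 351 [ 0.4688 -0.2716  0.078 ] 0.5417653756040547 side px [483.285  258.0657]
egg [ 0.6671 -0.211   0.052 ]
lid corner BL [0.6238 0.2499 0.132 ]
BR [ 0.6419 -0.026   0.132 ]
FL [0.4534 0.2383 0.132 ]
FR [ 0.4697 -0.0363  0.132 ]
handle L [0.4783 0.1506 0.17  ]
handle R [0.4928 0.0464 0.17  ]
pad L [0.41   0.1236 0.08  ]
pad R [0.4133 0.0761 0.08  ]
spoon [ 0.3335 -0.099   0.    ]
spoon [ 0.4459 -0.1415  0.    ]
FLs [0.4584 0.2408 0.132 ]
FR [ 0.4705 -0.0264  0.132 ]
BR [ 0.6433 -0.0186  0.132 ]
BL [0.6209 0.2575 0.132 ]
hanL [0.4931 0.2006 0.17  ]
hanR [0.4979 0.064  0.17  ]
padL [0.4105 0.1244 0.08  ]
padR [0.4106 0.0695 0.08  ]
```

View pics/c1.png

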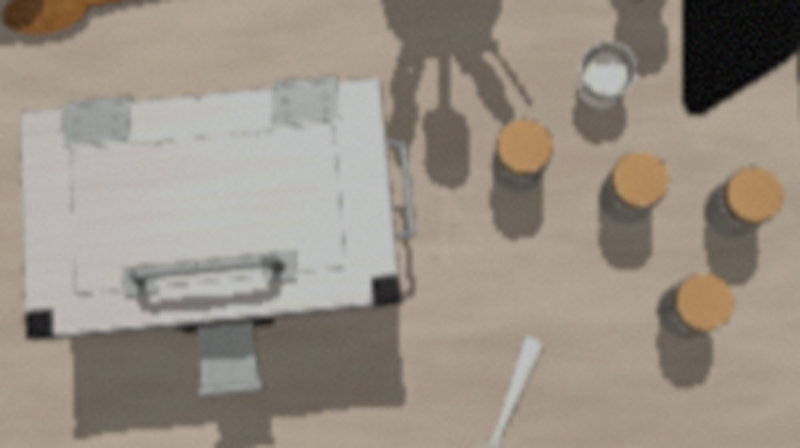

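View pics/c2.png

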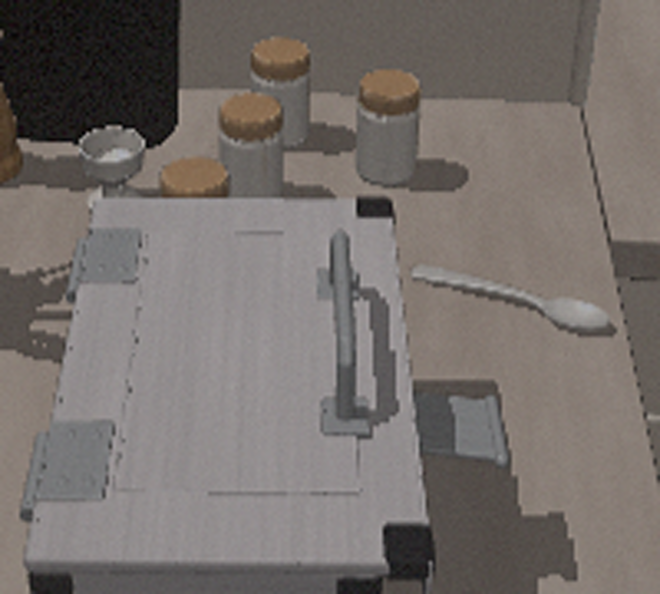

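The target jar is at side crop (388,125) and top crop (703,303). It stands in front-right of the others and is the nearest to the base at 0.54 m, against 0.61 m or more for the rest. The egg cup is at top crop (607,75). Next I'll fit the box pose and write the planning helper.

```bash
cat >> h.py <<'E'
import json,os
F="cmd.json"
BOX=[0.557,0.107,0.063]
if os.path.exists("box.json"): BOX=json.load(open("box.json"))
def b2w(p,box=None):
    x,y,t=box if box is not None else BOX; c,s=np.cos(t),np.sin(t); return np.array([x+c*p[0]-s*p[1],y+s*p[0]+c*p[1],p[2]])
def ori(tilt=0.,jaw=0.,yaw=None):
    """tool down; tilt>0: fingers lean to box +x (body to the robot); jaw: turn about tool z from tool y = box y"""
    base=np.array([[-1,0,0],[0,1,0],[0,0,-1.]]).T
    return R.from_euler('z',BOX[2] if yaw is None else yaw)*R.from_euler('y',-tilt)*R.from_matrix(base)*R.from_euler('z',jaw)
def getcmd():
    d=json.load(open(F)); return R.from_rotvec(d['r']),np.array(d['p'])
def plan(targets,fingers,save=True):
    """targets: list of (R, tcp xyz world); prints rows"""
    R0,p0=getcmd(); out=[]
    for (Rt,pt) in targets:
        d=[round(float(v),2) for v in R0.inv().apply(np.asarray(pt)-p0)*100]; a=[round(float(v),3) for v in (R0.inv()*Rt).as_rotvec()]
        out.append({"fingers":fingers,"xyz":d,"angular":a})
    if save:
        json.dump({'p':list(p0+R0.apply(np.array(d)/100)),'r':list((R0*R.from_rotvec(a)).as_rotvec())},open(F,'w'))
    print(json.dumps(out))
def st():
    o=arm.observe(); print("t",round(o['clock'],3),"pos",o['position'].round(4),"rot",o['ee_rot'].round(3),"F",o['force'].round(2),"T",o['ft_torque'].round(2),"w",round(o['width'],3)); return o
def handle(phi): a=np.pi-np.arctan2(48,140)-phi; r=np.hypot(140,48)/1000; return b2w([.077+r*np.cos(a),0,.122+r*np.sin(a)])
E
python3 - <<'E'
from h import *
from scipy.optimize import least_squares
o=arm.observe(); json.dump({'p':[.17,.601,.244],'r':list(o['ee_rot'])},open(F,'w'))
c1=lambda u,v:((u+.5)/3.2+119.5,(v+.5)/3.2+129.5); c2=lambda u,v:((u+.5)/3.3+189.5,(v+.5)/3.3+139.5)
# params x,y,t, latch y, lid back x
def res(q,full=False):
    b=q[:3]; pts=[]
    lb=q[4]; 
    P=[("top",c1(22,113),[lb,.139,.132]),("top",c1(380,80),[lb,-.139,.132]),("top",c1(397,303),[lb-.174,-.139,.132]),("top",c1(28,338),[lb-.174,.139,.130]),
       ("top",c1(211,266),[-.063,0,.170]),("side",c2(342,325),[-.063,0,.172]),
       ("side",c2(94,200),[lb,-.139,.132]),("side",c2(27,565),[lb,.139,.132]),
       ("top",c1(231,391),[q[5]-.002,q[3],.077]),("side",c2(501,429),[q[5],q[3],.083])]
    r=np.array([proj(n,b2w(X,b),1)-np.array(uv) for n,uv,X in P]); return r if full else r.ravel()
s=least_squares(res,[.557,.107,.063,0,.078,-.144],loss='soft_l1')
np.set_printoptions(precision=4,suppress=True);print(s.x);print(res(s.x,True))
json.dump(list(s.x[:3]),open("box.json","w"))
print("tip",b2w([s.x[5],s.x[3],.079],s.x[:3]))
E
```

```text
[ 0.5595  0.1108  0.0739  0.0014  0.075  -0.1476]
[[ -2.075   -0.0712]
 [ -0.7645  -0.9415]
 [  0.7299  -0.4226]
 [ -1.3268   0.7666]
 [ -4.0861  -0.1475]
 [  0.1537 -11.7888]
 [  0.8836  -1.1992]
 [ -0.156   -2.1846]
 [ -1.0005   0.448 ]
 [ -0.2527  -0.9943]]
tip [0.4122 0.1013 0.079 ]
```

```bash
python3 - <<'E'
from h import *
from scipy.optimize import least_squares
c1=lambda u,v:((u+.5)/3.2+119.5,(v+.5)/3.2+129.5); c2=lambda u,v:((u+.5)/3.3+189.5,(v+.5)/3.3+139.5)
def res(q,full=False):
    b=q[:3]; lb=q[4]; 
    P=[("top",c1(22,113),[lb,.139,.132],1,1),("top",c1(380,80),[lb,-.139,.132],1,1),("top",c1(397,303),[lb-.174,-.139,.132],1,1),("top",c1(28,338),[lb-.174,.139,.130],1,1),
       ("top",c1(211,266),[-.063,0,.172],0,1),("side",c2(342,300),[-.063,0,.172],1,0),
       ("side",c2(94,200),[lb,-.139,.132],.5,.5),("side",c2(27,565),[lb,.139,.132],.5,.5),
       ("top",c1(231,391),[q[5]-.002,q[3],.077],1,1),("side",c2(501,429),[q[5],q[3],.083],1,1)]
    r=np.array([(proj(n,b2w(X,b),1)-np.array(uv))*[wu,wv] for n,uv,X,wu,wv in P]); return r if full else r.ravel()
s=least_squares(res,[.557,.107,.063,0,.078,-.144],loss='soft_l1')
np.set_printoptions(precision=4,suppress=True);print(s.x);print(res(s.x,True))
json.dump(list(s.x[:3]),open("box.json","w")); import h; h.BOX=BOX=list(s.x[:3])
tip=b2w([s.x[5],s.x[3],.079]); print("tip",tip)
json.dump([s.x[5],s.x[3]],open("tip.json","w"))
print(h.handle(0))
# approach: tcp for tilted pinch; grasp point 2 mm behind TCP
Rt=ori(.35); app=Rt.apply([0,0,1]); tcp=tip+.002*app; print("app",app,"tcp",tcp)
above=tcp-.10*app
st()
plan([(Rt,above)]*11,-1)
plan([(Rt,tcp-.03*app)]*3+[(Rt,tcp)]*4,-1)
E
```

```text
[ 0.5595  0.1095  0.0683  0.0019  0.0748 -0.1475]
[[-1.3909 -0.3174]
 [-0.0428 -0.5799]
 [ 1.0713  0.0095]
 [-1.0318  0.5424]
 [-0.     -0.2719]
 [ 0.1878 -0.    ]
 [ 0.7711 -0.8361]
 [-0.1494 -1.5543]
 [-1.0027  0.4484]
 [-0.2529 -0.9965]]
tip [0.4122 0.1013 0.079 ]
[0.4967 0.1052 0.17  ]
app [ 0.3421  0.0234 -0.9394] tcp [0.4129 0.1014 0.0771]
t 0.2 pos [0.1701 0.6011 0.2432] rot [-0.432 -3.112  0.002] F [-0.48 -0.57  0.11] T [ 0.02 -0.01  0.08] w 0.997
[{"fingers": -1, "xyz": [-33.75, -42.61, 7.34], "angular": [-0.061, -0.347, -0.34]}, {"fingers": -1, "xyz": [-33.75, -42.61, 7.34], "angular": [-0.061, -0.347, -0.34]}, {"fingers": -1, "xyz": [-33.75, -42.61, 7.34], "angular": [-0.061, -0.347, -0.34]}, {"fingers": -1, "xyz": [-33.75, -42.61, 7.34], "angular": [-0.061, -0.347, -0.34]}, {"fingers": -1, "xyz": [-33.75, -42.61, 7.34], "angular": [-0.061, -0.347, -0.34]}, {"fingers": -1, "xyz": [-33.75, -42.61, 7.34], "angular": [-0.061, -0.347, -0.34]}, {"fingers": -1, "xyz": [-33.75, -42.61, 7.34], "angular": [-0.061, -0.347, -0.34]}, {"fingers": -1, "xyz": [-33.75, -42.61, 7.34], "angular": [-0.061, -0.347, -0.34]}, {"fingers": -1, "xyz": [-33.75, -42.61, 7.34], "angular": [-0.061, -0.347, -0.34]}, {"fingers": -1, "xyz": [-33.75, -42.61, 7.34], "angular": [-0.061, -0.347, -0.34]}, {"fingers": -1, "xyz": [-33.75, -42.61, 7.34], "angular": [-0.061, -0.347, -0.34]}]
[{"fingers": -1, "xyz": [0.0, 0.0, 7.0], "angular": [-0.0, 0.0, -0.0]}, {"fingers": -1, "xyz": [0.0, 0.0, 7.0], "angular": [-0.0, 0.0, -0.0]}, {"fingers": -1, "xyz": [0.0, 0.0, 7.0], "angular": [-0.0, 0.0, -0.0]}, {"fingers": -1, "xyz": [0.0, 0.01, 10.0], "angular": [-0.0, 0.0, -0.0]}, {"fingers": -1, "xyz": [0.0, 0.01, 10.0], "angular": [-0.0, 0.0, -0.0]}, {"fingers": -1, "xyz": [0.0, 0.01, 10.0], "angular": [-0.0, 0.0, -0.0]}, {"fingers": -1, "xyz": [0.0, 0.01, 10.0], "angular": [-0.0, 0.0, -0.0]}]
```

Call:
jog_arm:
  moves:
    - {"fingers":-1,"xyz":[-33.75,-42.61,7.34],"angular":[-0.061,-0.347,-0.34]}
    - {"fingers":-1,"xyz":[-33.75,-42.61,7.34],"angular":[-0.061,-0.347,-0.34]}
    - {"fingers":-1,"xyz":[-33.75,-42.61,7.34],"angular":[-0.061,-0.347,-0.34]}
    - {"fingers":-1,"xyz":[-33.75,-42.61,7.34],"angular":[-0.061,-0.347,-0.34]}
    - {"fingers":-1,"xyz":[-33.75,-42.61,7.34],"angular":[-0.061,-0.347,-0.34]}
    - {"fingers":-1,"xyz":[-33.75,-42.61,7.34],"angular":[-0.061,-0.347,-0.34]}
    - {"fingers":-1,"xyz":[-33.75,-42.61,7.34],"angular":[-0.061,-0.347,-0.34]}
    - {"fingers":-1,"xyz":[-33.75,-42.61,7.34],"angular":[-0.061,-0.347,-0.34]}
    - {"fingers":-1,"xyz":[-33.75,-42.61,7.34],"angular":[-0.061,-0.347,-0.34]}
    - {"fingers":-1,"xyz":[-33.75,-42.61,7.34],"angular":[-0.061,-0.347,-0.34]}
    - {"fingers":-1,"xyz":[-33.75,-42.61,7.34],"angular":[-0.061,-0.347,-0.34]}

```text
clock: 1.58
position: [0.379, 0.0999, 0.1705]
ee_rot: [-0.094, 2.789, 0.019]
force: [0.9, 0.9, -0.4]
width: 1.005
```

Call:
jog_arm:
  moves:
    - {"fingers":-1,"xyz":[0,0,7.0],"angular":[0,0,0]}
    - {"fingers":-1,"xyz":[0,0,7.0],"angular":[0,0,0]}
    - {"fingers":-1,"xyz":[0,0,10.0],"angular":[0,0,0]}
    - {"fingers":-1,"xyz":[0,0,10.0],"angular":[0,0,0]}
    - {"fingers":-1,"xyz":[0,0,10.0],"angular":[0,0,0]}

```text
clock: 2.2
position: [0.4121, 0.1005, 0.0802]
ee_rot: [-0.099, 2.789, 0.004]
force: [-0.3, -0.6, -0.3]
width: 1.0
```

```bash
python3 - <<'E'
from h import *
st()
a=imaging.get_image("top"); b=imaging.get_image("side")
A=cv2.resize(a[190:270,140:240,::-1],(500,400),interpolation=cv2.INTER_CUBIC)
B=cv2.resize(b[220:320,280:380,::-1],(400,400),interpolation=cv2.INTER_CUBIC)
B=B[:,:300]; cv2.imwrite("pics/d1.png",np.hstack([A,B]))
E
```

```text
t 2.2 pos [0.4121 0.1005 0.0802] rot [-0.099  2.789  0.004] F [-0.26 -0.62 -0.32] T [-0.04  0.39 -0.04] w 1.0
```

View pics/d1.png

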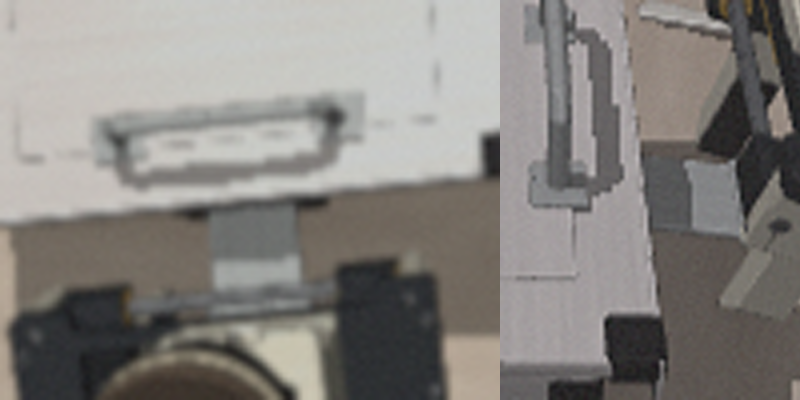

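The fingers straddle the paddle roll on both sides, with the plate showing between them. Closing gently.

Call:
jog_arm:
  grip_force: 20
  moves:
    - {"fingers":-1,"xyz":[0,0,0],"angular":[0,0,0]}
    - {"fingers":1,"xyz":[0,0,0],"angular":[0,0,0]}
    - {"fingers":1,"xyz":[0,0,0],"angular":[0,0,0]}
    - {"fingers":1,"xyz":[0,0,0],"angular":[0,0,0]}
    - {"fingers":1,"xyz":[0,0,0],"angular":[0,0,0]}
    - {"fingers":1,"xyz":[0,0,0],"angular":[0,0,0]}

```text
clock: 3.05
position: [0.4119, 0.1007, 0.0807]
ee_rot: [-0.099, 2.789, 0.007]
force: [-2.2, 7.6, -1.5]
width: 0.541
```

```bash
python3 - <<'E'
from h import *
st()
tip=json.load(open("tip.json"))
# rigid rotation about pivot line (box x=tip+61.4mm, z=.0875)
piv=b2w([tip[0]+.0614,tip[1],.0875]); R0,p0=getcmd(); print(p0,piv)
ax=b2w([0,1,0])-b2w([0,0,0])
def pose(a):
    Q=R.from_rotvec(ax*a); return Q*R0,piv+Q.apply(p0-piv)
print(pose(.1)[1])
plan([pose(a) for a in np.linspace(.04,.20,4)],1)
E
```

```text
t 3.05 pos [0.4119 0.1007 0.0807] rot [-0.099  2.789  0.007] F [-2.18  7.6  -1.52] T [1.61 1.08 0.58] w 0.541
[0.41292048 0.10143024 0.07711775] [0.4734548  0.10553035 0.0875    ]
[0.41218881 0.10138016 0.08322681]
[{"fingers": 1, "xyz": [-0.05, -0.0, -0.24], "angular": [0.0, 0.04, -0.0]}, {"fingers": 1, "xyz": [-0.13, -0.0, -0.56], "angular": [0.0, 0.093, -0.0]}, {"fingers": 1, "xyz": [-0.23, -0.0, -0.87], "angular": [0.0, 0.147, -0.0]}, {"fingers": 1, "xyz": [-0.34, -0.0, -1.18], "angular": [0.0, 0.2, -0.0]}]
```

Call:
jog_arm:
  moves:
    - {"fingers":1,"xyz":[-0.05,0.05,-0.24],"angular":[0.0,0.04,0]}
    - {"fingers":1,"xyz":[-0.13,0.1,-0.56],"angular":[0.0,0.093,0]}
    - {"fingers":1,"xyz":[-0.23,0.1,-0.87],"angular":[0.0,0.147,0]}
    - {"fingers":1,"xyz":[-0.34,0.1,-1.18],"angular":[0.0,0.2,0]}
    - {"fingers":1,"xyz":[-0.34,0.1,-1.18],"angular":[0.0,0.2,0]}

```text
clock: 3.68
position: [0.4112, 0.1008, 0.0925]
ee_rot: [-0.1, 2.991, -0.004]
force: [0.1, 6.4, -8.5]
width: 0.539
```

```bash
python3 - <<'E'
from h import *
st();json.dump({'p':[.41292,.10243,.0771],'r':list(ori(.35).as_rotvec())},open(F,'w'))
R0,p0=getcmd(); tip=json.load(open("tip.json"));piv=b2w([tip[0]+.0614,tip[1],.0875]);ax=b2w([0,1,0])-b2w([0,0,0])
Q=lambda a:R.from_rotvec(ax*a)
pose=lambda a:(Q(a)*R0,piv+Q(a).apply(p0-piv))
R2,p2=pose(.2); print(p2)
json.dump({'p':list(p2),'r':list(R2.as_rotvec())},open(F,'w'))
plan([pose(a) for a in (.225,.25,.275,.3,.325,.35,.375,.4)],1,save=False)
E
```

```text
t 3.675 pos [0.4112 0.1008 0.0925] rot [-0.1    2.991 -0.004] F [ 0.13  6.44 -8.46] T [1.83 0.43 0.14] w 0.539
[0.41206391 0.10237141 0.0893477 ]
[{"fingers": 1, "xyz": [-0.03, 0.0, -0.15], "angular": [-0.0, 0.025, 0.0]}, {"fingers": 1, "xyz": [-0.06, 0.0, -0.3], "angular": [0.0, 0.05, -0.0]}, {"fingers": 1, "xyz": [-0.1, -0.0, -0.45], "angular": [0.0, 0.075, 0.0]}, {"fingers": 1, "xyz": [-0.14, -0.0, -0.6], "angular": [-0.0, 0.1, -0.0]}, {"fingers": 1, "xyz": [-0.18, -0.0, -0.75], "angular": [-0.0, 0.125, 0.0]}, {"fingers": 1, "xyz": [-0.23, -0.0, -0.89], "angular": [-0.0, 0.15, -0.0]}, {"fingers": 1, "xyz": [-0.28, -0.0, -1.04], "angular": [0.0, 0.175, -0.0]}, {"fingers": 1, "xyz": [-0.34, -0.0, -1.18], "angular": [0.0, 0.2, -0.0]}]
```

```bash
cat > chk.py <<'E'
from h import *
import sys
st(); b=imaging.get_image("side")[205:270,215:315].astype(float)
if len(sys.argv)>1: np.save("base.npy",b)
print("liddiff",round(np.abs(b-np.load("base.npy")).mean(),2))
E
python3 chk.py s; python3 chk.py
```

```text
t 3.675 pos [0.4112 0.1008 0.0925] rot [-0.1    2.991 -0.004] F [ 0.13  6.44 -8.46] T [1.83 0.43 0.14] w 0.539
liddiff 0.0
t 3.725 pos [0.4112 0.1008 0.0925] rot [-0.1    2.99  -0.004] F [ 1.58  6.9  -8.89] T [1.71 0.25 0.12] w 0.538
liddiff 1.97
```

Call:
jog_arm:
  moves:
    - {"fingers":1,"xyz":[-0.06,0.1,-0.3],"angular":[0,0.05,0]}
    - {"fingers":1,"xyz":[-0.06,0.1,-0.3],"angular":[0,0.05,0]}

```text
clock: 4.03
position: [0.4112, 0.1008, 0.0954]
ee_rot: [-0.1, 3.04, -0.009]
force: [1.9, 4.0, -9.2]
width: 0.538
```

```bash
python3 chk.py
```

```text
t 4.025 pos [0.4112 0.1008 0.0954] rot [-0.1    3.04  -0.009] F [ 1.89  3.99 -9.16] T [ 0.83 -0.1  -0.16] w 0.538
liddiff 2.12
```

Call:
jog_arm:
  moves:
    - {"fingers":1,"xyz":[-0.03,0.0,-0.15],"angular":[0,0.025,0]}
    - {"fingers":1,"xyz":[-0.03,0.0,-0.15],"angular":[0,0.025,0]}

```text
clock: 4.32
position: [0.4114, 0.1008, 0.0971]
ee_rot: [-0.102, 3.063, -0.011]
force: [2.6, 4.8, -10.6]
width: 0.538
```

```bash
python3 chk.py
```

```text
t 4.325 pos [0.4114 0.1008 0.0971] rot [-0.102  3.063 -0.011] F [  2.61   4.75 -10.58] T [ 0.95 -0.29 -0.18] w 0.538
liddiff 2.18
```

Call:
jog_arm:
  moves:
    - {"fingers":1,"xyz":[-0.02,0.0,-0.12],"angular":[0,0.02,0]}
    - {"fingers":1,"xyz":[-0.02,0.0,-0.12],"angular":[0,0.02,0]}

```text
clock: 4.62
position: [0.4116, 0.1009, 0.0984]
ee_rot: [-0.102, 3.083, -0.012]
force: [2.3, 4.7, -9.8]
width: 0.538
```

```bash
python3 chk.py
```

```text
t 4.625 pos [0.4116 0.1009 0.0984] rot [-0.102  3.083 -0.012] F [ 2.3   4.69 -9.82] T [ 0.93 -0.44 -0.21] w 0.538
liddiff 2.2
```

Call:
jog_arm:
  moves:
    - {"fingers":1,"xyz":[-0.03,0.0,-0.15],"angular":[0,0.025,0]}
    - {"fingers":1,"xyz":[-0.03,0.0,-0.15],"angular":[0,0.025,0]}

```text
clock: 4.92
position: [0.4119, 0.1009, 0.0999]
ee_rot: [-0.103, 3.108, -0.013]
force: [3.1, 4.7, -11.4]
width: 0.537
```

```bash
python3 chk.py
```

```text
t 4.925 pos [0.4119 0.1009 0.0999] rot [-0.103  3.108 -0.013] F [  3.14   4.72 -11.41] T [ 0.95 -0.56 -0.18] w 0.537
liddiff 2.14
```

Call:
jog_arm:
  moves:
    - {"fingers":1,"xyz":[-0.02,0.0,-0.12],"angular":[0,0.02,0]}
    - {"fingers":1,"xyz":[-0.02,0.0,-0.12],"angular":[0,0.02,0]}

```text
clock: 5.22
position: [0.4121, 0.1009, 0.1011]
ee_rot: [-0.103, 3.128, -0.015]
force: [3.2, 5.3, -11.3]
width: 0.541
```

```bash
python3 chk.py
```

```text
t 5.225 pos [0.4121 0.1009 0.1011] rot [-0.103  3.128 -0.015] F [  3.21   5.32 -11.27] T [ 0.9  -0.67 -0.17] w 0.541
liddiff 2.07
```

Call:
jog_arm:
  moves:
    - {"fingers":1,"xyz":[-0.02,0.0,-0.12],"angular":[0,0.02,0]}
    - {"fingers":1,"xyz":[-0.02,0.0,-0.12],"angular":[0,0.02,0]}

```text
clock: 5.52
position: [0.4124, 0.1009, 0.1023]
ee_rot: [0.103, -3.132, 0.016]
force: [4.2, 5.6, -11.5]
width: 0.536
```

```bash
python3 chk.py
```

```text
t 5.525 pos [0.4124 0.1009 0.1023] rot [ 0.103 -3.132  0.016] F [  4.16   5.56 -11.46] T [ 0.93 -0.75 -0.23] w 0.536
liddiff 2.06
```

Call:
jog_arm:
  moves:
    - {"fingers":1,"xyz":[-0.05,0.0,-0.12],"angular":[0,0.02,0]}
    - {"fingers":1,"xyz":[-0.05,0.0,-0.12],"angular":[0,0.02,0]}

```text
clock: 5.82
position: [0.4126, 0.1009, 0.1033]
ee_rot: [0.103, -3.112, 0.017]
force: [2.5, 4.2, -11.4]
width: 0.539
```

```bash
python3 chk.py
```

```text
t 5.825 pos [0.4126 0.1009 0.1033] rot [ 0.103 -3.112  0.017] F [  2.53   4.2  -11.41] T [ 0.94 -0.64 -0.29] w 0.539
liddiff 2.01
```

Call:
jog_arm:
  moves:
    - {"fingers":1,"xyz":[-0.03,0.0,-0.12],"angular":[0,0.02,0]}
    - {"fingers":1,"xyz":[-0.03,0.0,-0.12],"angular":[0,0.02,0]}

```text
clock: 6.12
position: [0.413, 0.1009, 0.1045]
ee_rot: [0.102, -3.092, 0.018]
force: [1.9, 4.9, -11.8]
width: 0.539
```

```bash
python3 chk.py
```

```text
t 6.125 pos [0.413  0.1009 0.1045] rot [ 0.102 -3.092  0.018] F [  1.86   4.94 -11.82] T [ 0.96 -0.75 -0.22] w 0.539
liddiff 2.03
```

Call:
jog_arm:
  moves:
    - {"fingers":1,"xyz":[-0.03,0.0,-0.12],"angular":[0,0.02,0]}
    - {"fingers":1,"xyz":[-0.03,0.0,-0.12],"angular":[0,0.02,0]}

```text
clock: 6.42
position: [0.4133, 0.101, 0.1056]
ee_rot: [0.101, -3.072, 0.019]
force: [2.1, 5.5, -11.1]
width: 0.539
```

```bash
python3 chk.py
```

```text
t 6.425 pos [0.4133 0.101  0.1056] rot [ 0.101 -3.072  0.019] F [  2.06   5.53 -11.05] T [ 0.98 -0.8  -0.26] w 0.539
liddiff 2.36
```

Call:
jog_arm:
  moves:
    - {"fingers":1,"xyz":[0,0.0,0],"angular":[0,0,0]}
    - {"fingers":1,"xyz":[0,0.0,0],"angular":[0,0.0,0]}
    - {"fingers":1,"xyz":[0,0.0,0],"angular":[0,0.0,0]}

```text
clock: 6.85
position: [0.4132, 0.101, 0.1057]
ee_rot: [0.101, -3.072, 0.019]
force: [3.3, 5.7, -11.2]
width: 0.539
```

```bash
python3 chk.py
```

```text
t 6.85 pos [0.4132 0.101  0.1057] rot [ 0.101 -3.072  0.019] F [  3.29   5.71 -11.2 ] T [ 0.98 -0.79 -0.29] w 0.539
liddiff 2.35
```

Call:
jog_arm:
  moves:
    - {"fingers":1,"xyz":[-0.03,0.0,-0.12],"angular":[0,0.02,0]}
    - {"fingers":1,"xyz":[-0.03,0.0,-0.12],"angular":[0,0.02,0]}

```text
clock: 7.15
position: [0.4136, 0.101, 0.1068]
ee_rot: [0.1, -3.052, 0.02]
force: [2.2, 4.4, -11.6]
width: 0.537
```

```bash
python3 chk.py
```

```text
t 7.15 pos [0.4136 0.101  0.1068] rot [ 0.1   -3.052  0.02 ] F [  2.25   4.35 -11.6 ] T [ 0.94 -0.8  -0.32] w 0.537
liddiff 2.9
```

Call:
jog_arm:
  moves:
    - {"fingers":1,"xyz":[-0.03,0.0,-0.12],"angular":[0,0.02,0]}
    - {"fingers":1,"xyz":[-0.03,0.0,-0.12],"angular":[0,0.02,0]}

```text
clock: 7.45
position: [0.414, 0.1011, 0.108]
ee_rot: [0.099, -3.032, 0.021]
force: [2.4, 4.3, -9.7]
width: 0.539
```

```bash
sed -i 's/^print("liddiff.*/d=np.abs(b-np.load("base.npy")).mean(2); print("liddiff",d.mean().round(2),"left",d[:,:60].mean().round(2),"cols",d.mean(0)[::10].round(1))/' chk.py; python3 chk.py
```

```text
t 7.45 pos [0.414  0.1011 0.108 ] rot [ 0.099 -3.032  0.021] F [ 2.45  4.31 -9.69] T [ 0.95 -0.78 -0.34] w 0.539
liddiff 3.43 left 2.39 cols [3.3 2.3 2.6 2.5 1.9 2.2 2.4 3.2 6.1 4.6]
```

Call:
jog_arm:
  moves:
    - {"fingers":1,"xyz":[-0.03,0.0,-0.12],"angular":[0,0.02,0]}
    - {"fingers":1,"xyz":[-0.03,0.0,-0.12],"angular":[0,0.02,0]}

```text
clock: 7.75
position: [0.4144, 0.1011, 0.1091]
ee_rot: [0.098, -3.012, 0.022]
force: [2.2, 4.0, -10.9]
width: 0.538
```

```bash
python3 chk.py
```

```text
t 7.75 pos [0.4144 0.1011 0.1091] rot [ 0.098 -3.012  0.022] F [  2.18   3.97 -10.92] T [ 0.89 -0.89 -0.37] w 0.538
liddiff 4.88 left 2.7 cols [ 3.6  2.3  2.6  2.2  2.5  2.3  2.3  4.3 13.9  5. ]
```

Call:
jog_arm:
  moves:
    - {"fingers":1,"xyz":[-0.03,0.0,-0.12],"angular":[0,0,0]}
    - {"fingers":1,"xyz":[-0.03,0.0,-0.12],"angular":[0,0,0]}

```text
clock: 8.05
position: [0.4147, 0.1011, 0.1102]
ee_rot: [0.099, -3.012, 0.022]
force: [2.3, 5.5, -13.8]
width: 0.539
```

```bash
python3 chk.py
```

```text
t 8.05 pos [0.4147 0.1011 0.1102] rot [ 0.099 -3.012  0.022] F [  2.28   5.46 -13.85] T [ 1.08 -0.98 -0.32] w 0.539
liddiff 10.39 left 3.83 cols [ 5.9  3.7  2.6  2.8  2.   2.3  2.6  6.2 26.7 24.2]
```

Call:
jog_arm:
  moves:
    - {"fingers":1,"xyz":[0,0.0,0],"angular":[0,0,0]}
    - {"fingers":1,"xyz":[0,0,0],"angular":[0,0,0]}

```text
clock: 8.35
position: [0.4147, 0.1011, 0.1102]
ee_rot: [0.099, -3.012, 0.022]
force: [1.7, 4.7, -13.6]
width: 0.538
```

```bash
python3 chk.py; python3 - <<'E'
from h import *
b=imaging.get_image("side")
cv2.imwrite("pics/e1.png",cv2.resize(b[180:330,190:390,::-1],(800,600),interpolation=cv2.INTER_CUBIC))
E
```

```text
t 8.35 pos [0.4147 0.1011 0.1102] rot [ 0.099 -3.012  0.022] F [  1.71   4.66 -13.63] T [ 1.12 -1.02 -0.34] w 0.538
liddiff 11.1 left 4.07 cols [ 6.9  4.6  3.2  2.8  2.4  2.   2.7  6.4 26.2 35.2]
```

View pics/e1.png

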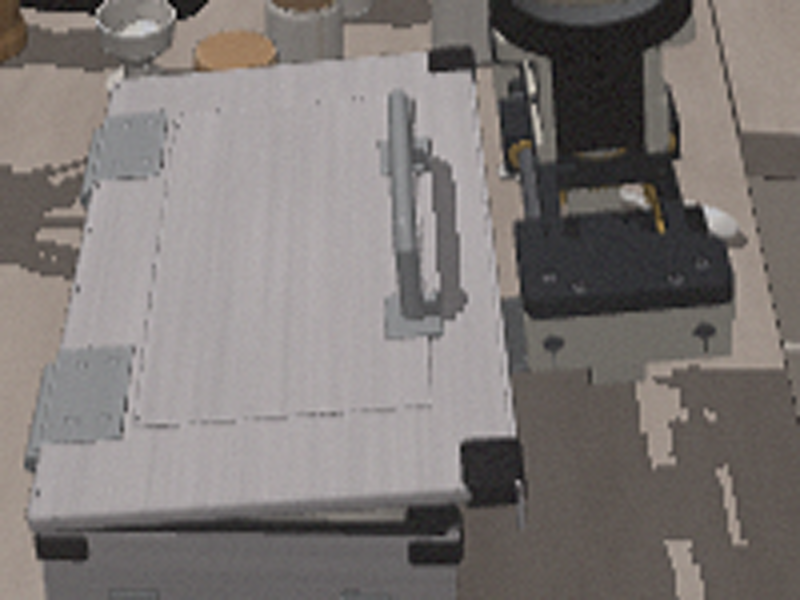

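The lid has sprung up: the gap under its left edge shows at (300,520). I'll release the paddle, back off, and plan the handle grasp.

Call:
jog_arm:
  moves:
    - {"fingers":-1,"xyz":[0,0,0],"angular":[0,0,0]}
    - {"fingers":-1,"xyz":[0,0,0],"angular":[0,0,0]}
    - {"fingers":-1,"xyz":[1,0,0],"angular":[0,0,0]}
    - {"fingers":-1,"xyz":[3,0,0],"angular":[0,0,0]}
    - {"fingers":-1,"xyz":[5,0,-2],"angular":[0,0,0]}
    - {"fingers":-1,"xyz":[5,0,-8],"angular":[0,0,0]}
    - {"fingers":-1,"xyz":[5,0,-14],"angular":[0,0,0]}
    - {"fingers":-1,"xyz":[5,0,-14],"angular":[0,0,0]}
    - {"fingers":-1,"xyz":[5,0,-14],"angular":[0,0,0]}

```text
clock: 9.57
position: [0.3827, 0.0999, 0.2559]
ee_rot: [0.098, -3.011, 0.023]
force: [0.4, -0.2, -0.1]
width: 0.999
```

```bash
python3 - <<'E'
from h import *
o=st(); print(o['joints'].round(3))
json.dump({'p':list(o['position']),'r':list(o['ee_rot'])},open(F,'w'))
b=imaging.get_image("side");t=imaging.get_image("top")
B=cv2.resize(b[180:300,200:330,::-1],(400,370),interpolation=cv2.INTER_CUBIC);A=cv2.resize(t[140:260,120:250,::-1],(400,370),interpolation=cv2.INTER_CUBIC)
for ph,c in((.0,(0,0,255)),(.11,(0,255,0))):
  for dy in(-.042,.042):
    X=handle(ph)+np.array([-np.sin(BOX[2]),np.cos(BOX[2]),0])*dy
    u=(proj("side",X,1)-[200,180])*400/130; cv2.circle(B,tuple(int(v) for v in u),3,c,1)
    u=(proj("top",X,1)-[120,140])*400/130; cv2.circle(A,tuple(int(v) for v in u),3,c,1)
cv2.imwrite("pics/f1.png",np.hstack([B,A]))
print(handle(.11))
for j in(np.pi/2,-np.pi/2):
    Rt=ori(0.,j); plan([(Rt,handle(.11)+[0,0,.06])],-1,save=False)
E
```

```text
t 9.575 pos [0.3827 0.0999 0.2559] rot [ 0.098 -3.011  0.023] F [ 0.37 -0.23 -0.13] T [-0.02 -0.11 -0.  ] w 0.999
[ 0.109  0.172 -0.537  1.948  0.057  1.171  1.183]
[0.50277034 0.10565358 0.18507885]
[{"fingers": -1, "xyz": [-12.06, -0.2, -0.48], "angular": [-0.11, -0.093, 1.565]}]
[{"fingers": -1, "xyz": [-12.06, -0.2, -0.48], "angular": [0.093, -0.11, -1.572]}]
```

View pics/f1.png

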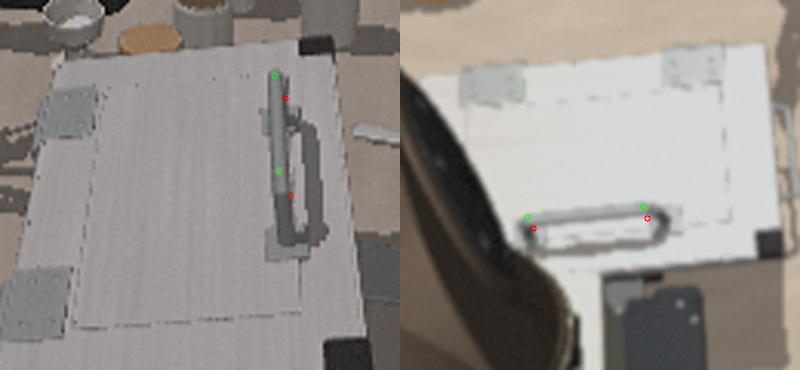

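Call:
jog_arm:
  grip_force: 20
  moves:
    - {"fingers":0,"xyz":[-12.06,-0.2,-0.48],"angular":[-0.11,-0.093,1.565]}
    - {"fingers":0,"xyz":[-12.06,-0.2,-0.48],"angular":[-0.11,-0.093,1.565]}
    - {"fingers":0,"xyz":[-12.06,-0.2,-0.48],"angular":[-0.11,-0.093,1.565]}
    - {"fingers":0,"xyz":[-12.06,-0.2,-0.48],"angular":[-0.11,-0.093,1.565]}
    - {"fingers":0,"xyz":[-12.06,-0.2,-0.48],"angular":[-0.11,-0.093,1.565]}
    - {"fingers":0,"xyz":[-12.06,-0.2,-0.48],"angular":[-0.11,-0.093,1.565]}
    - {"fingers":0,"xyz":[-12.06,-0.2,-0.48],"angular":[-0.11,-0.093,1.565]}
    - {"fingers":0,"xyz":[-12.06,-0.2,-0.48],"angular":[-0.11,-0.093,1.565]}
    - {"fingers":0,"xyz":[-12.06,-0.2,-0.48],"angular":[-0.11,-0.093,1.565]}
    - {"fingers":0,"xyz":[-12.06,-0.2,-0.48],"angular":[-0.11,-0.093,1.565]}
    - {"fingers":0,"xyz":[-12.06,-0.2,-0.48],"angular":[-0.11,-0.093,1.565]}
    - {"fingers":0,"xyz":[-12.06,-0.2,-0.48],"angular":[-0.11,-0.093,1.565]}

```text
clock: 11.18
position: [0.5033, 0.106, 0.2449]
ee_rot: [-2.142, -2.296, 0.0]
force: [-0.3, 1.7, -0.1]
width: 0.498
```

```bash
python3 - <<'E'
from h import *
o=st(); print(o['joints'].round(3))
json.dump({'p':list(o['position']),'r':list(o['ee_rot'])},open(F,'w'))
plan([(ori(0,np.pi/2),handle(.11)+[0,0,-.002])],0,save=False)
E
```

```text
t 11.175 pos [0.5033 0.106  0.2449] rot [-2.142 -2.296  0.   ] F [-0.32  1.66 -0.08] T [-0.1   0.05 -0.01] w 0.498
[-0.134  0.27  -0.22   1.822  0.065  1.057 -0.309]
[{"fingers": 0, "xyz": [-0.03, -0.05, 6.18], "angular": [-0.001, -0.001, 0.001]}]
```

Call:
jog_arm:
  grip_force: 20
  moves:
    - {"fingers":0,"xyz":[0,0,3.0],"angular":[0,0,0]}
    - {"fingers":0,"xyz":[0,0,5.0],"angular":[0,0,0]}
    - {"fingers":0,"xyz":[0,0,6.2],"angular":[0,0,0]}
    - {"fingers":0,"xyz":[0,0,6.2],"angular":[0,0,0]}
    - {"fingers":1,"xyz":[0,0,6.2],"angular":[0,0,0]}
    - {"fingers":1,"xyz":[0,0,6.2],"angular":[0,0,0]}
    - {"fingers":1,"xyz":[0,0,6.2],"angular":[0,0,0]}
    - {"fingers":1,"xyz":[0,0,6.2],"angular":[0,0,0]}
    - {"fingers":1,"xyz":[0,0,6.2],"angular":[0,0,0]}

```text
clock: 12.3
position: [0.5028, 0.1061, 0.1833]
ee_rot: [-2.143, -2.295, 0.001]
force: [-3.6, -0.6, 6.1]
width: 0.087
```

```bash
python3 - <<'E'
from h import *
o=st()
R0,p0=getcmd(); json.dump({'p':list(p0+R0.apply([0,0,.062])),'r':list(R0.as_rotvec())},open(F,'w'))
p0=getcmd()[1]; off=p0-handle(.11); print(off)
def pose(ph):
    t=-.25*np.clip((ph-.5)/1.1,0,1); return ori(t,np.pi/2), handle(ph)+off
ph=.11+np.cumsum([.02,.035]+[.05]*10)
print(ph[-1]); plan([pose(p) for p in ph],1,save=False)
E
```

```text
t 12.3 pos [0.5028 0.1061 0.1833] rot [-2.143e+00 -2.295e+00  1.000e-03] F [-3.64 -0.59  6.13] T [-0.22  0.91  0.  ] w 0.087
[ 0.00049075  0.0003419  -0.00221135]
0.665
[{"fingers": 1, "xyz": [0.0, 0.13, -0.27], "angular": [-0.001, -0.001, 0.001]}, {"fingers": 1, "xyz": [0.0, 0.37, -0.73], "angular": [-0.001, -0.001, 0.001]}, {"fingers": 1, "xyz": [0.0, 0.73, -1.37], "angular": [-0.001, -0.001, 0.001]}, {"fingers": 1, "xyz": [0.0, 1.13, -1.99], "angular": [-0.001, -0.001, 0.001]}, {"fingers": 1, "xyz": [0.0, 1.56, -2.6], "angular": [-0.001, -0.001, 0.001]}, {"fingers": 1, "xyz": [0.0, 2.02, -3.18], "angular": [-0.001, -0.001, 0.001]}, {"fingers": 1, "xyz": [-0.0, 2.51, -3.73], "angular": [-0.001, -0.001, 0.001]}, {"fingers": 1, "xyz": [-0.0, 3.02, -4.26], "angular": [-0.001, -0.001, 0.001]}, {"fingers": 1, "xyz": [-0.0, 3.56, -4.77], "angular": [0.002, -0.001, 0.001]}, {"fingers": 1, "xyz": [-0.0, 4.13, -5.25], "angular": [0.014, -0.001, 0.001]}, {"fingers": 1, "xyz": [-0.0, 4.72, -5.7], "angular": [0.025, -0.001, 0.001]}, {"fingers": 1, "xyz": [-0.0, 5.33, -6.11], "angular": [0.036, -0.001, 0.001]}]
```

Call:
jog_arm:
  moves:
    - {"fingers":1,"xyz":[0.0,0.13,-0.27],"angular":[0,0,0]}
    - {"fingers":1,"xyz":[0.0,0.37,-0.73],"angular":[0,0,0]}
    - {"fingers":1,"xyz":[0.0,0.73,-1.37],"angular":[0,0,0]}
    - {"fingers":1,"xyz":[0.0,1.13,-1.99],"angular":[0,0,0]}
    - {"fingers":1,"xyz":[0.0,1.56,-2.6],"angular":[0,0,0]}
    - {"fingers":1,"xyz":[0.0,2.02,-3.18],"angular":[0,0,0]}
    - {"fingers":1,"xyz":[0,2.51,-3.73],"angular":[0,0,0]}
    - {"fingers":1,"xyz":[0,3.02,-4.26],"angular":[0,0,0]}
    - {"fingers":1,"xyz":[0,3.56,-4.77],"angular":[0,0,0]}
    - {"fingers":1,"xyz":[0,4.13,-5.25],"angular":[0.01,0,0]}
    - {"fingers":1,"xyz":[0,4.72,-5.7],"angular":[0.025,0,0]}
    - {"fingers":1,"xyz":[0,5.33,-6.11],"angular":[0.035,0,0]}

```text
clock: 13.8
position: [0.5546, 0.1098, 0.245]
ee_rot: [-2.124, -2.276, 0.045]
force: [-14.0, -0.6, 7.7]
width: 0.089
```

```bash
cat > hp.py <<'E'
from h import *
import sys
prev,start=[eval(a) for a in sys.argv[1:3]]   # last commanded shift/turn, phi reached; then n rows
R0,p0=getcmd(); R1=R0*R.from_rotvec(prev[3:]); p1=p0+R0.apply(np.array(prev[:3])/100)
json.dump({'p':list(p1),'r':list(R1.as_rotvec())},open(F,'w'))
off=np.array([0.0005,0.0003,-.0022])
def pose(ph):
    t=-.25*np.clip((ph-.5)/1.1,0,1); return ori(t,np.pi/2), handle(ph)+off*0+.002*ori(t,np.pi/2).apply([0,0,1])
o=st(); d=o['position']-BOX[0:2].__add__([0])[0:3] if 0 else None
h=b2w([.077,0,.122]); g=o['position']-.002*R.from_rotvec(o['ee_rot']).apply([0,0,1])-h
c,s=np.cos(BOX[2]),np.sin(BOX[2]); gx=g[0]*c+g[1]*s; print("phi meas",np.pi-np.arctan2(48,140)-np.arctan2(g[2],gx),"r",np.hypot(gx,g[2]))
ph=eval(sys.argv[3]); plan([pose(p) for p in ph],1,save=False)
E
python3 hp.py "[0,5.33,-6.11,.035,0,0]" .665 ".665+.05*np.arange(1,13)"
```

```text
t 13.8 pos [0.5546 0.1098 0.245 ] rot [-2.124 -2.276  0.045] F [-13.99  -0.62   7.74] T [-0.23  3.19  0.01] w 0.089
phi meas 0.6607019104579477 r 0.1493901826987053
[{"fingers": 1, "xyz": [-0.03, 0.55, -0.43], "angular": [0.013, -0.001, 0.001]}, {"fingers": 1, "xyz": [-0.03, 1.18, -0.81], "angular": [0.024, -0.001, 0.001]}, {"fingers": 1, "xyz": [-0.03, 1.84, -1.16], "angular": [0.036, -0.001, 0.001]}, {"fingers": 1, "xyz": [-0.03, 2.5, -1.47], "angular": [0.047, -0.001, 0.001]}, {"fingers": 1, "xyz": [-0.03, 3.19, -1.75], "angular": [0.058, -0.001, 0.001]}, {"fingers": 1, "xyz": [-0.04, 3.88, -1.99], "angular": [0.07, -0.001, 0.001]}, {"fingers": 1, "xyz": [-0.04, 4.59, -2.2], "angular": [0.081, -0.001, 0.001]}, {"fingers": 1, "xyz": [-0.04, 5.31, -2.38], "angular": [0.092, -0.001, 0.001]}, {"fingers": 1, "xyz": [-0.04, 6.03, -2.51], "angular": [0.104, -0.001, 0.001]}, {"fingers": 1, "xyz": [-0.04, 6.76, -2.61], "angular": [0.115, -0.001, 0.001]}, {"fingers": 1, "xyz": [-0.04, 7.5, -2.68], "angular": [0.126, -0.001, 0.001]}, {"fingers": 1, "xyz": [-0.04, 8.24, -2.71], "angular": [0.138, -0.001, 0.001]}]
```

Call:
jog_arm:
  moves:
    - {"fingers":1,"xyz":[0,0.55,-0.43],"angular":[0.013,0,0]}
    - {"fingers":1,"xyz":[0,1.18,-0.81],"angular":[0.024,0,0]}
    - {"fingers":1,"xyz":[0,1.84,-1.16],"angular":[0.036,0,0]}
    - {"fingers":1,"xyz":[0,2.5,-1.47],"angular":[0.047,0,0]}
    - {"fingers":1,"xyz":[0,3.19,-1.75],"angular":[0.058,0,0]}
    - {"fingers":1,"xyz":[0,3.88,-1.99],"angular":[0.07,0,0]}
    - {"fingers":1,"xyz":[0,4.59,-2.2],"angular":[0.081,0,0]}
    - {"fingers":1,"xyz":[0,5.31,-2.38],"angular":[0.092,0,0]}
    - {"fingers":1,"xyz":[0,6.03,-2.51],"angular":[0.104,0,0]}
    - {"fingers":1,"xyz":[0,6.76,-2.61],"angular":[0.115,0,0]}
    - {"fingers":1,"xyz":[0,7.5,-2.68],"angular":[0.126,0,0]}
    - {"fingers":1,"xyz":[0,8.24,-2.71],"angular":[0.138,0,0]}

```text
clock: 15.3
position: [0.64, 0.1159, 0.2706]
ee_rot: [-2.058, -2.206, 0.189]
force: [-6.6, 0.1, 6.7]
width: 0.09
```

```bash
python3 hp.py "[0,8.24,-2.71,.138,0,0]" 1.265 "list(1.265+.045*np.arange(1,10))+[1.69,1.7,1.7]"
```

```text
t 15.3 pos [0.64   0.1159 0.2706] rot [-2.058 -2.206  0.189] F [-6.57  0.07  6.74] T [-0.03  1.66 -0.02] w 0.09
phi meas 1.2675107707603177 r 0.15057929425639566
[{"fingers": 1, "xyz": [-0.04, 0.66, -0.08], "angular": [0.01, -0.001, 0.001]}, {"fingers": 1, "xyz": [-0.04, 1.32, -0.14], "angular": [0.02, -0.001, 0.001]}, {"fingers": 1, "xyz": [-0.04, 1.98, -0.16], "angular": [0.03, -0.001, 0.001]}, {"fingers": 1, "xyz": [-0.04, 2.64, -0.15], "angular": [0.041, -0.001, 0.001]}, {"fingers": 1, "xyz": [-0.04, 3.31, -0.12], "angular": [0.051, -0.001, 0.001]}, {"fingers": 1, "xyz": [-0.05, 3.97, -0.05], "angular": [0.061, -0.001, 0.001]}, {"fingers": 1, "xyz": [-0.05, 4.62, 0.04], "angular": [0.071, -0.001, 0.001]}, {"fingers": 1, "xyz": [-0.05, 5.28, 0.16], "angular": [0.076, -0.001, 0.001]}, {"fingers": 1, "xyz": [-0.05, 5.93, 0.32], "angular": [0.076, -0.001, 0.001]}, {"fingers": 1, "xyz": [-0.05, 6.21, 0.4], "angular": [0.076, -0.001, 0.001]}, {"fingers": 1, "xyz": [-0.05, 6.35, 0.44], "angular": [0.076, -0.001, 0.001]}, {"fingers": 1, "xyz": [-0.05, 6.35, 0.44], "angular": [0.076, -0.001, 0.001]}]
```

Call:
jog_arm:
  moves:
    - {"fingers":1,"xyz":[0,0.66,-0.08],"angular":[0.01,0,0]}
    - {"fingers":1,"xyz":[0,1.32,-0.14],"angular":[0.02,0,0]}
    - {"fingers":1,"xyz":[0,1.98,-0.16],"angular":[0.03,0,0]}
    - {"fingers":1,"xyz":[0,2.64,-0.15],"angular":[0.041,0,0]}
    - {"fingers":1,"xyz":[0,3.31,-0.12],"angular":[0.051,0,0]}
    - {"fingers":1,"xyz":[0,3.97,-0.05],"angular":[0.061,0,0]}
    - {"fingers":1,"xyz":[0,4.62,0.04],"angular":[0.071,0,0]}
    - {"fingers":1,"xyz":[0,5.28,0.16],"angular":[0.076,0,0]}
    - {"fingers":1,"xyz":[0,5.93,0.32],"angular":[0.076,0,0]}
    - {"fingers":1,"xyz":[0,6.21,0.4],"angular":[0.076,0,0]}
    - {"fingers":1,"xyz":[0,6.35,0.44],"angular":[0.076,0,0]}
    - {"fingers":1,"xyz":[0,6.35,0.44],"angular":[0.076,0,0]}

```text
clock: 16.8
position: [0.7025, 0.1201, 0.2544]
ee_rot: [-2.02, -2.165, 0.266]
force: [2.0, 1.7, 5.0]
width: 0.092
```

```bash
python3 hp.py "[0,6.35,.44,.076,0,0]" 1.7 "[1.72]"; python3 - <<'E'
from h import *
cv2.imwrite("pics/g1.png",cv2.resize(np.hstack([imaging.get_image("side")[60:340,150:420,::-1],imaging.get_image("top")[60:340,90:360,::-1]]),(800,415),interpolation=cv2.INTER_CUBIC))
E
```

```text
t 16.8 pos [0.7025 0.1201 0.2544] rot [-2.02  -2.165  0.266] F [1.98 1.66 4.96] T [ 0.18 -0.1  -0.07] w 0.092
phi meas 1.7022898168398837 r 0.15008688643363524
[{"fingers": 1, "xyz": [-0.05, 0.29, 0.06], "angular": [-0.0, -0.0, 0.001]}]
```

View pics/g1.png

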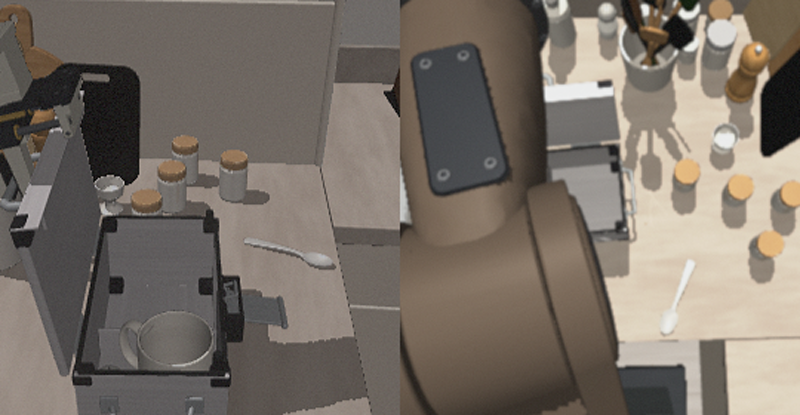

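The lid is open past upright (about 1.70 rad) and the right bay is empty. Releasing with a small opening, then retreating along the tool axis.

Call:
jog_arm:
  moves:
    - {"fingers":0.5,"xyz":[0,0,0],"angular":[0,0,0]}
    - {"fingers":0.5,"xyz":[0,0,0],"angular":[0,0,0]}
    - {"fingers":0.5,"xyz":[0,0,0],"angular":[0,0,0]}
    - {"fingers":0.5,"xyz":[0,0,-1.5],"angular":[0,0,0]}
    - {"fingers":0.5,"xyz":[0,0,-4],"angular":[0,0,0]}
    - {"fingers":0.5,"xyz":[0,0,-8],"angular":[0,0,0]}
    - {"fingers":0.5,"xyz":[0,0,-13],"angular":[0,0,0]}
    - {"fingers":0.5,"xyz":[0,0,-16],"angular":[0,0,0]}
    - {"fingers":0.5,"xyz":[0,0,-16],"angular":[0,0,0]}

```text
clock: 18.02
position: [0.7327, 0.1204, 0.4016]
ee_rot: [-2.031, -2.172, 0.252]
force: [0.2, -0.9, -0.4]
width: 0.249
```

```bash
python3 - <<'E'
from h import *
o=st(); print(o['joints'].round(3))
json.dump({'p':list(o['position']),'r':list(o['ee_rot'])},open(F,'w'))
J=np.array([.4688,-.2716,0])
plan([(ori(0,0,0),[.47,-.15,.36]),(ori(0,0,0),J+[0,0,.20])],-1,save=False)
# ray for lid check: where lid front edge should be, side view
b=imaging.get_image("side")
for ph in(1.6,1.7,1.75):
    print(ph,[proj("side",b2w([.077-.174*np.cos(ph)+.0*np.sin(ph),y,.122+.174*np.sin(ph)]),1).round(1) for y in(-.139,.139)])
E
```

```text
t 18.025 pos [0.7327 0.1204 0.4016] rot [-2.031 -2.172  0.252] F [ 0.15 -0.93 -0.37] T [-0.07 -0.22 -0.01] w 0.249
[-0.275  0.808  0.203  0.569 -0.174  2.003 -0.104]
[{"fingers": -1, "xyz": [-25.22, -26.32, 10.46], "angular": [-0.186, -0.174, -1.496]}, {"fingers": -1, "xyz": [-37.34, -23.57, 26.25], "angular": [-0.186, -0.174, -1.496]}]
1.6 [array([209.8, 120.2]), array([179.5, 212.1])]
1.7 [array([200. , 120.9]), array([165.3, 212.9])]
1.75 [array([195.2, 121.6]), array([158.3, 213.7])]
```

Call:
jog_arm:
  moves:
    - {"fingers":0.5,"xyz":[-12,-13,3],"angular":[-0.186,-0.174,-0.75]}
    - {"fingers":0.5,"xyz":[-25.2,-26.3,10.5],"angular":[-0.186,-0.174,-1.496]}
    - {"fingers":-1,"xyz":[-25.2,-26.3,10.5],"angular":[-0.186,-0.174,-1.496]}
    - {"fingers":-1,"xyz":[-25.2,-26.3,10.5],"angular":[-0.186,-0.174,-1.496]}
    - {"fingers":-1,"xyz":[-25.2,-26.3,10.5],"angular":[-0.186,-0.174,-1.496]}
    - {"fingers":-1,"xyz":[-25.2,-26.3,10.5],"angular":[-0.186,-0.174,-1.496]}
    - {"fingers":-1,"xyz":[-25.2,-26.3,10.5],"angular":[-0.186,-0.174,-1.496]}
    - {"fingers":-1,"xyz":[-37.3,-23.6,26.2],"angular":[-0.186,-0.174,-1.496]}
    - {"fingers":-1,"xyz":[-37.3,-23.6,26.2],"angular":[-0.186,-0.174,-1.496]}
    - {"fingers":-1,"xyz":[-37.3,-23.6,26.2],"angular":[-0.186,-0.174,-1.496]}
    - {"fingers":-1,"xyz":[-37.3,-23.6,26.2],"angular":[-0.186,-0.174,-1.496]}
    - {"fingers":-1,"xyz":[-37.3,-23.6,26.2],"angular":[-0.186,-0.174,-1.496]}

```text
clock: 19.58
position: [0.4674, -0.2702, 0.1986]
ee_rot: [0.001, -3.136, -0.004]
force: [0.1, 0.7, 1.3]
width: 0.998
```

```bash
python3 - <<'E'
from h import *
o=st(); print(o['joints'].round(3))
json.dump({'p':list(o['position']),'r':list(o['ee_rot'])},open(F,'w'))
J=np.array([.4688,-.2716,0]);Rj=ori(0,0,0)
plan([(Rj,J+[0,0,.11]),(Rj,J+[0,0,.070])],-1,save=False)
b=imaging.get_image("side")
cv2.imwrite("pics/h1.png",cv2.resize(b[60:340,150:420,::-1],(579,600),interpolation=cv2.INTER_CUBIC))
E
```

```text
t 19.575 pos [ 0.4674 -0.2702  0.1986] rot [ 1.000e-03 -3.136e+00 -4.000e-03] F [0.1  0.74 1.26] T [-0.    0.03  0.02] w 0.998
[ 0.363  0.343  0.082  1.841 -0.034  0.965  2.031]
[{"fingers": -1, "xyz": [-0.19, -0.17, 8.86], "angular": [0.003, -0.005, 0.001]}, {"fingers": -1, "xyz": [-0.21, -0.18, 12.86], "angular": [0.003, -0.005, 0.001]}]
```

View pics/h1.png

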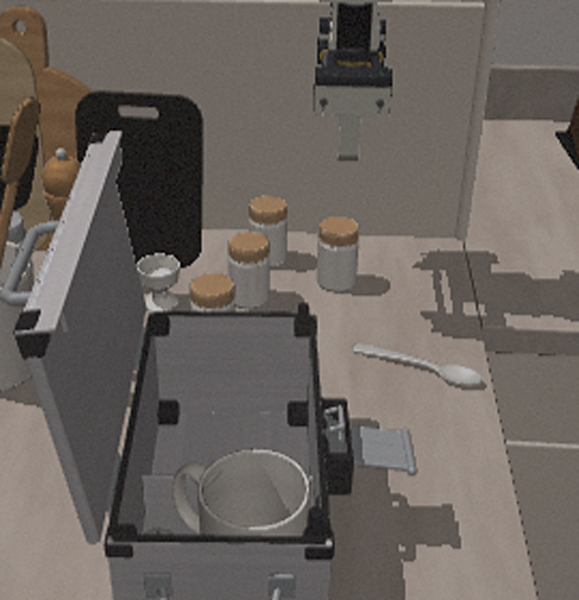

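The lid stays back past upright, and the gripper is above the lone jar at (338,250). Descending and gripping.

Call:
jog_arm:
  grip_force: 20
  moves:
    - {"fingers":-1,"xyz":[-0.19,-0.17,5],"angular":[0,-0.005,0]}
    - {"fingers":-1,"xyz":[-0.19,-0.17,8.9],"angular":[0,-0.005,0]}
    - {"fingers":-1,"xyz":[-0.2,-0.18,11],"angular":[0,-0.005,0]}
    - {"fingers":-1,"xyz":[-0.2,-0.18,12.8],"angular":[0,-0.005,0]}
    - {"fingers":-1,"xyz":[-0.2,-0.18,12.8],"angular":[0,-0.005,0]}
    - {"fingers":-1,"xyz":[-0.2,-0.18,12.8],"angular":[0,-0.005,0]}
    - {"fingers":1,"xyz":[-0.2,-0.18,12.8],"angular":[0,-0.005,0]}
    - {"fingers":1,"xyz":[-0.2,-0.18,12.8],"angular":[0,-0.005,0]}
    - {"fingers":1,"xyz":[-0.2,-0.18,12.8],"angular":[0,-0.005,0]}
    - {"fingers":1,"xyz":[-0.2,-0.18,12.8],"angular":[0,-0.005,0]}
    - {"fingers":1,"xyz":[-0.2,-0.18,12.8],"angular":[0,-0.005,0]}

```text
clock: 21.0
position: [0.4691, -0.272, 0.071]
ee_rot: [-0.001, 3.14, 0.003]
force: [-0.1, -0.1, -0.5]
width: 0.503
```

Call:
jog_arm:
  moves:
    - {"fingers":1,"xyz":[0,0,0],"angular":[0,0,0]}
    - {"fingers":1,"xyz":[0,0,-1],"angular":[0,0,0]}
    - {"fingers":1,"xyz":[0,0,-3],"angular":[0,0,0]}
    - {"fingers":1,"xyz":[0,0,-6],"angular":[0,0,0]}
    - {"fingers":1,"xyz":[0,0,-10],"angular":[0,0,0]}
    - {"fingers":1,"xyz":[0,0,-15],"angular":[0,0,0]}
    - {"fingers":1,"xyz":[0,0,-19],"angular":[0,0,0]}
    - {"fingers":1,"xyz":[0,0,-19],"angular":[0,0,0]}
    - {"fingers":1,"xyz":[0,0,-19],"angular":[0,0,0]}

```text
clock: 22.12
position: [0.4684, -0.2721, 0.2606]
ee_rot: [-0.001, 3.141, 0.004]
force: [0.8, 0.3, -2.6]
width: 0.501
```

```bash
python3 - <<'E'
from h import *
o=st(); print(o['joints'].round(3))
json.dump({'p':list(o['position']),'r':list(o['ee_rot'])},open(F,'w'))
T=b2w([-.012,-.067,0]); print(T); Rb=ori(0,0)
plan([(Rb,T+[0,0,.26])],1,save=False)
cv2.imwrite("pics/i1.png",cv2.resize(imaging.get_image("side")[0:220,220:420,::-1],(545,600),interpolation=cv2.INTER_CUBIC))
E
```

```text
t 22.125 pos [ 0.4684 -0.2721  0.2606] rot [-1.000e-03  3.141e+00  4.000e-03] F [ 0.78  0.35 -2.55] T [ 0.05  0.05 -0.  ] w 0.501
[ 0.358  0.284  0.092  1.758 -0.031  1.101  2.032]
[0.55212512 0.04187487 0.        ]
[{"fingers": 1, "xyz": [-8.4, 31.39, 0.14], "angular": [0.002, 0.001, -0.067]}]
```

View pics/i1.png

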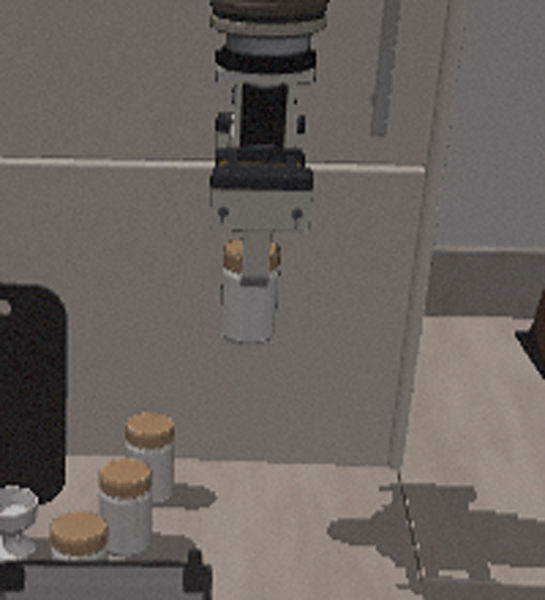

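Jar held upright. Carrying it over the bay.

Call:
jog_arm:
  moves:
    - {"fingers":1,"xyz":[-1.4,5.2,0],"angular":[0,0,-0.02]}
    - {"fingers":1,"xyz":[-2.8,10.5,0],"angular":[0,0,-0.04]}
    - {"fingers":1,"xyz":[-4.2,15.7,0],"angular":[0,0,-0.06]}
    - {"fingers":1,"xyz":[-5.6,21,0],"angular":[0,0,-0.067]}
    - {"fingers":1,"xyz":[-7,26.2,0],"angular":[0,0,-0.067]}
    - {"fingers":1,"xyz":[-8,30,0],"angular":[0,0,-0.067]}
    - {"fingers":1,"xyz":[-8.4,31.4,0],"angular":[0,0,-0.067]}
    - {"fingers":1,"xyz":[-8.4,31.4,0],"angular":[0,0,-0.067]}
    - {"fingers":1,"xyz":[-8.4,31.4,0],"angular":[0,0,-0.067]}

```text
clock: 23.3
position: [0.5522, 0.0396, 0.2612]
ee_rot: [-0.103, 3.14, 0.001]
force: [-0.1, -0.4, -1.1]
width: 0.507
```

```bash
python3 - <<'E'
from h import *
o=st()
json.dump({'p':list(o['position']),'r':list(o['ee_rot'])},open(F,'w'))
T=b2w([-.012,-.067,0]); Rb=ori(0,0)
plan([(Rb,T+[0,0,.080]),(Rb,T+[0,0,.076])],1,save=False)
cv2.imwrite("pics/j1.png",cv2.resize(np.hstack([imaging.get_image("side")[100:320,180:400,::-1],imaging.get_image("top")[100:320,130:350,::-1]]),(800,400),interpolation=cv2.INTER_CUBIC))
E
```

```text
t 23.3 pos [0.5522 0.0396 0.2612] rot [-1.03e-01  3.14e+00  1.00e-03] F [-0.11 -0.41 -1.09] T [ 0.   -0.03  0.02] w 0.507
[{"fingers": 1, "xyz": [-0.0, 0.21, 18.12], "angular": [0.001, 0.0, -0.003]}, {"fingers": 1, "xyz": [-0.0, 0.21, 18.52], "angular": [0.001, 0.0, -0.003]}]
```

View pics/j1.png

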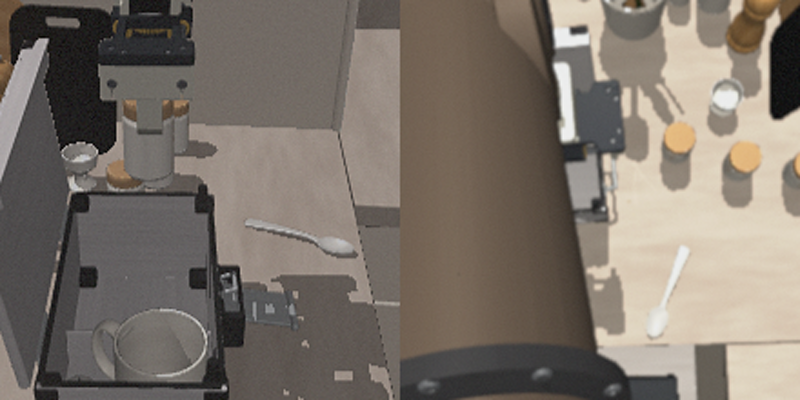

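Call:
jog_arm:
  moves:
    - {"fingers":1,"xyz":[0,0.2,3],"angular":[0,0,0]}
    - {"fingers":1,"xyz":[0,0.2,6],"angular":[0,0,0]}
    - {"fingers":1,"xyz":[0,0.2,9],"angular":[0,0,0]}
    - {"fingers":1,"xyz":[0,0.2,12],"angular":[0,0,0]}
    - {"fingers":1,"xyz":[0,0.2,14.5],"angular":[0,0,0]}
    - {"fingers":1,"xyz":[0,0.2,16.5],"angular":[0,0,0]}
    - {"fingers":1,"xyz":[0,0.2,17.5],"angular":[0,0,0]}
    - {"fingers":1,"xyz":[0,0.2,18.0],"angular":[0,0,0]}
    - {"fingers":1,"xyz":[0,0.2,18.1],"angular":[0,0,0]}
    - {"fingers":1,"xyz":[0,0.2,18.1],"angular":[0,0,0]}

```text
clock: 24.65
position: [0.5531, 0.044, 0.0813]
ee_rot: [-0.106, 3.137, 0.003]
force: [-0.2, 0.2, -0.6]
width: 0.505
```

Call:
jog_arm:
  moves:
    - {"fingers":1,"xyz":[0,0,0.15],"angular":[0,0,0]}
    - {"fingers":1,"xyz":[0,0,0.25],"angular":[0,0,0]}
    - {"fingers":1,"xyz":[0,0,0.25],"angular":[0,0,0]}

```text
clock: 25.02
position: [0.5527, 0.044, 0.0782]
ee_rot: [-0.107, 3.139, 0.003]
force: [0.5, 0.9, -0.7]
width: 0.509
```

Call:
jog_arm:
  moves:
    - {"fingers":1,"xyz":[0,0,0.1],"angular":[0,0,0]}
    - {"fingers":1,"xyz":[0,0,0.1],"angular":[0,0,0]}

```text
clock: 25.28
position: [0.5527, 0.044, 0.0772]
ee_rot: [-0.106, 3.139, 0.003]
force: [0.5, -0.0, -0.7]
width: 0.503
```

Call:
jog_arm:
  moves:
    - {"fingers":1,"xyz":[0,0,0.1],"angular":[0,0,0]}
    - {"fingers":1,"xyz":[0,0,0.1],"angular":[0,0,0]}

```text
clock: 25.52
position: [0.5527, 0.044, 0.0761]
ee_rot: [-0.106, 3.139, 0.003]
force: [-0.3, -0.4, -1.4]
width: 0.504
```

Call:
jog_arm:
  moves:
    - {"fingers":1,"xyz":[0,0,0.08],"angular":[0,0,0]}
    - {"fingers":1,"xyz":[0,0,0.08],"angular":[0,0,0]}

```text
clock: 25.78
position: [0.553, 0.0441, 0.076]
ee_rot: [-0.106, 3.138, 0.003]
force: [-1.2, 0.0, 5.1]
width: 0.503
```

Contact with the floor is felt (5 N, at the expected height). Releasing and rising.

Call:
jog_arm:
  moves:
    - {"fingers":0,"xyz":[0,0,-0.05],"angular":[0,0,0]}
    - {"fingers":-0.35,"xyz":[0,0,-0.05],"angular":[0,0,0]}
    - {"fingers":-0.35,"xyz":[0,0,-0.05],"angular":[0,0,0]}
    - {"fingers":-0.35,"xyz":[0,0,-0.05],"angular":[0,0,0]}
    - {"fingers":-0.35,"xyz":[0,0,-2],"angular":[0,0,0]}
    - {"fingers":-0.35,"xyz":[0,0,-6],"angular":[0,0,0]}
    - {"fingers":-0.35,"xyz":[0,0,-12],"angular":[0,0,0]}
    - {"fingers":-0.35,"xyz":[0,0,-18],"angular":[0,0,0]}
    - {"fingers":-0.35,"xyz":[0,0,-24],"angular":[0,0,0]}
    - {"fingers":-0.35,"xyz":[0,0,-24],"angular":[0,0,0]}

```text
clock: 27.02
position: [0.5546, 0.0439, 0.3207]
ee_rot: [-0.106, 3.129, 0.005]
force: [0.3, 0.1, -1.0]
width: 0.678
```

Call:
jog_arm:
  moves:
    - {"fingers":-0.35,"xyz":[5,-6,0],"angular":[0,0,0]}
    - {"fingers":-0.35,"xyz":[8,-12,0],"angular":[0,0,0]}
    - {"fingers":-0.35,"xyz":[8,-18,0],"angular":[0,0,0]}
    - {"fingers":-0.35,"xyz":[8,-24,0],"angular":[0,0,0]}
    - {"fingers":-0.35,"xyz":[8,-30,0],"angular":[0,0,0]}
    - {"fingers":-0.35,"xyz":[8,-30,0],"angular":[0,0,0]}

```text
clock: 27.78
position: [0.4913, -0.2661, 0.3136]
ee_rot: [0.095, -3.139, -0.001]
force: [-1.0, 0.1, 0.6]
width: 0.669
```

```bash
python3 - <<'E'
from h import *
o=st()
cv2.imwrite("pics/k1.png",cv2.resize(np.hstack([imaging.get_image("side")[100:320,180:400,::-1],imaging.get_image("top")[80:300,110:330,::-1]]),(800,400),interpolation=cv2.INTER_CUBIC))
E
```

```text
t 27.775 pos [ 0.4913 -0.2661  0.3136] rot [ 9.500e-02 -3.139e+00 -1.000e-03] F [-1.02  0.09  0.64] T [0.07 0.03 0.03] w 0.669
```

View pics/k1.png

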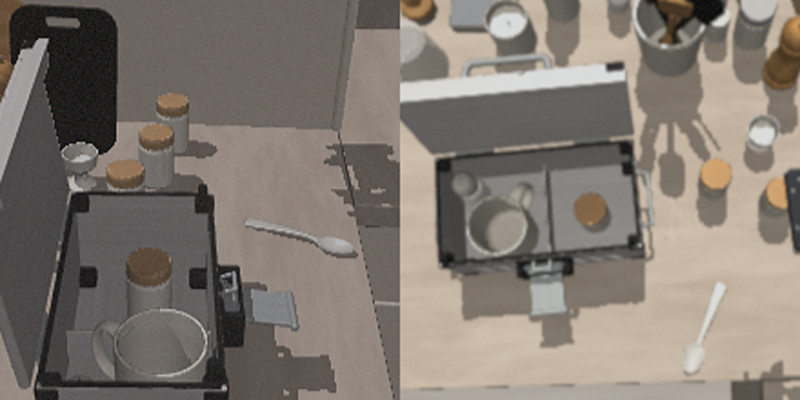

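The jar stands upright in the right bay at (590,210), the lid is open, and the bystanders are in place. I'll hand in.

```bash
python3 - <<'E'
from h import *
s=1.818; X=ray("top",(590/s+110),(210/s+80),.083,1); d=X[:2]-BOX[:2]; c,q=np.cos(BOX[2]),np.sin(BOX[2]); print("jar in box",c*d[0]+q*d[1],-q*d[0]+c*d[1])
print(job.sign_off())
E
```

```text
jar in box -0.06735919425860787 -0.6249588308392295
the job is handed in; nothing more can be done
None
```

```bash
python3 - <<'E'
from h import *
X=ray("top",190/1.818+110,210/1.818+80,.083,1); d=X[:2]-BOX[:2]; c,q=np.cos(BOX[2]),np.sin(BOX[2]); print(c*d[0]+q*d[1],-q*d[0]+c*d[1])
E
```

```text
the job is handed in; nothing more can be done
```

The jar is standing upright in the free right-hand bay, the lid is open past upright, and the job was handed in at about 28 s. I can't confirm a pass, because `job.sign_off()` gives no verdict.

- **Paddle:** I pinched the paddle by its two ends and lifted it in steps of about 1 mm. The lid sprang up at about 0.48 rad. The vertical lift force peaked at about 14 N, so I never drove the paddle against its hard stop, and I held it there about 0.3 s before letting go.
- **Lid:** I swung it back by its handle at about 0.4 rad/s. From the tool position it ended at about 1.70 rad, and later pictures show it staying there.
- **Jar:** I took the one nearest the base (0.54 m away, against at least 0.61 m for the look-alikes). I lowered it until I felt the bay floor at the expected height (5 N), then released it and moved the arm clear.

**Last checks:** the final pictures show the jar upright near the middle of the right bay, the lid open, and the egg cup and spoon looking undisturbed. The tool position at release puts the jar at about x = -0.01, y = -0.065 m in the box frame.

**Failed check:** my last numeric check of the jar's position gave a nonsense value (y = -0.62 m). I had used the wrong pixel offset, and the re-run was refused because the job was already handed in. The jar's position therefore rests on the picture and the tool position at release.

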